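# Make up two gift kits on a pharmacy counter

### The arm

A 6-joint arm with a two-finger parallel gripper is mounted at the origin on the work surface. World frame = base frame: x ahead of the robot, y to its left, z up, the work surface at z = 0. Lengths are in m, angles in rad, forces in N, time in s.
With the tool pointing down it reaches from about 0.35 to 0.975 m from the base axis. Payload 4.9 kg.
Tool frame: the origin (TCP) lies midway between the tips of the shut fingers; the grasp point (between the pads) lies 19 mm behind it; z points along the fingers, y is the direction in which the jaws open and shut (so a half turn about z gives the same grasp; the last joint's range is limited). The gripper opens to 85 mm and grips with 20 to 120 N. Pads are 22 mm wide; open, the fingers measure 114 mm over their backs; the gripper's body (76 mm by 85 mm) begins 54 mm behind the grasp point. The pads swing forward as they close: fully open they stand 13 mm farther back than shut.
Start: joints at [1.016, 0.053, 1.613, -0, 1.476, -0.119], TCP at [0.264, 0.567, 0.231] pointing down, gripper open.
Joint ranges: [-3.01, 3.01], [-1.01, 2.22], [0.06, 2.58], [-1.02, 4.17], [0.09, 2.62], [-3.14, 3.14]. Speed limits (rad/s): [2.57, 2.57, 3.14, 3.14, 3.14, 3.14].

### API

Orientations are given as a rotation vector (axis times angle).
In Python, from station import ctrl gives the robot as it stands.
- The arm moves only by the tool apply_moves, never from a script. Its argument "rows" is a list of rows, each a list of 6 numbers: the shift along the tool's x, y, z in cm, then the turn, a rotation vector about the tool's x, y, z in units of 5 degrees (1.0 is 5 degrees). In form: [[x, y, z, rx, ry, rz], ...]. A call has 1 to 20 rows; each row is the pose to reach, as a shift and turn from the pose measured when the call began, along the tool's axes at that moment; what a row does not reach only later rows make up. A row lasts 1/10 s, in which the tool goes at most 50 mm and 8.59 degrees, less where a joint would pass 70% of its speed; a pose out of reach is approached as far as the arm can. A call with a gripper value outside its range is refused whole. "grip" is the closure, from 0 (fully open) to 1 (shut), set as the call begins (left out, the last holds). The fingers move at their own pace and stop on an object; "squeeze" is the grip in N (left out, the last holds). Time passes only in rows, so rows that repeat a pose let the fingers close. It gives the time, the measured TCP pose, the force and the opening at its end, in the units of the state.
- ctrl.get_obs(): the state, without advancing time (a new reading comes with each control period).
- ctrl.get_image(name): name is "scene" or "side" or "wrist"; returns a dict with "color" (420x560x3 uint8, blue, green, red), "mtx" (3x3 intrinsics, pixels), "D" ([k1, k2, p1, p2, k3] as OpenCV has them; the pictures are not rectified), "rvec" (rotation vector, rad) and "tvec" (3), from world to camera coordinates, as OpenCV has them. Camera axes: x right, y down, z forward; pixel columns grow to the right and rows downward; lengths in m; the calibration is good to about 2 mm. A picture is of the moment at which its call begins. There is no depth.
- ctrl.finish_job(): hands the job in, once; it reports no verdict.
The state is a dict: "t": time; "q": joint angles; "dq": joint speeds; "effort": joint torques, N m; "tool_pos": TCP position; "tool_rot": TCP orientation; "contact_force": force on the tool from outside, world axes, zero at the start; "wrist_torque": the same for the moment, N m; "opening": finger opening in m.
Only numpy, scipy, OpenCV 4.12 (cv2) and the standard library are available. Lean on these libraries where they do the work, as an engineer would, in place of code of your own. Each camera call takes 0.05 s, during which the arm holds its last target.

### The job

Make up the two gift kits from the stock on the counter: on the red tray stand the porcelain snuff bottle upright on the brass disc and lay the jade spoon along the middle of the ivory strip; on the blue tray set the cloisonne pill box, lid up, on the brass disc and stand the pewter flask upright in the middle of the ivory strip, its broad side along the strip. Centre each piece on its mark, set it down gently without dropping it or knocking it over, and leave the plain brass box and the amber bottle where they stand.

Things in the scene. Friction and masses are not known exactly. Their poses are not given: they have to be found in the camera images.
- red_tray: kit tray with red felt on dark lacquer, a fixed flat board 230 x 90 x 12 mm with no rim; origin at the centre of its underside, so its flat top is 12 mm above the origin; x along its length. Flush in its top: a round brass disc, 54 mm across, centred at x = -78 mm, y = 0, and a pale ivory strip, 120 mm long (along x) and 36 mm wide, centred at x = +40 mm, y = 0. The tray does not move; the other tray has the same layout in another colour, and the two may change sides
- blue_tray: kit tray with blue felt on dark lacquer, a fixed flat board 230 x 90 x 12 mm with no rim; origin at the centre of its underside, so its flat top is 12 mm above the origin; x along its length. Flush in its top: a round brass disc, 54 mm across, centred at x = -78 mm, y = 0, and a pale ivory strip, 120 mm long (along x) and 36 mm wide, centred at x = +40 mm, y = 0. The tray does not move; the other tray has the same layout in another colour, and the two may change sides
- snuff_bottle_mid (a point): white porcelain snuff bottle with blue bands and a red stopper, round, 40 mm across, 72 mm tall, standing, about 90 g; straight-sided from 12 to 44 mm above its foot, foot 32 mm across. The point is on its axis half-way up, 36 mm above its foot; z up
- pill_box_mid (a point): blue cloisonne pill box with brass bands and red flowers on its lid, a closed round drum 50 mm across, 30 mm tall, about 80 g. The point is its centre, 15 mm above its underside; z up
- jade_spoon_mid (a point): pale green jade spoon, lying flat, 110 mm long, about 40 g: straight handle 13 mm wide and 10 mm high from x = -55 to +29 mm, round bowl 32 mm across and 12 mm high about x = +39 mm. The point is the middle of its length (on the handle, close to its balance point), 5 mm above its underside; x along its length towards the bowl, z up
- pewter_flask_mid (a point): grey pewter flask with a dark screw cap, standing, about 150 g: flat-sided body 54 mm broad (x), 28 mm thick (y) and 64 mm tall, 84 mm tall with its cap (20 mm across). The point is on its upright axis half-way up, 42 mm above its foot; z up
- brass_box_mid (a point): plain brass pill box, a closed drum 50 mm across, 30 mm tall, loose, not part of any kit. The point is its centre, 15 mm above its underside
- amber_bottle_mid (a point): amber glass medicine bottle with a white cap, 40 mm across, 66 mm tall, loose, not part of any kit. The point is on its axis half-way up, 33 mm above its foot
Not all that is in view belongs to the job. Leave any green, pink or turquoise look-alike of the part that bears snuff_bottle_mid alone.

How it is judged:
At the end, for the whole second after the job is handed in: Each piece on its own mark, upright or flat (0.15 rad), within 12 mm of the mark's centre along and across the tray and 5 mm in height; spoon and flask along the strip within 0.2 rad, either way round; all released, at rest; brass box and amber bottle within 15 mm of their start (x of snuff_bottle_mid in the frame of red_tray between -0.09 and -0.066 m and y of snuff_bottle_mid in the frame of red_tray between -0.012 and 0.012 m and z of snuff_bottle_mid in the frame of red_tray between 0.043 and 0.053 m and angle between each of snuff_bottle_mid, jade_spoon_mid, pill_box_mid, pewter_flask_mid's own z axis and vertical below 0.15 rad and linear speed of each of snuff_bottle, jade_spoon, pill_box, pewter_flask below 0.02 m/s and contact force between each of snuff_bottle, jade_spoon, pill_box, pewter_flask and the fingers below 0.05 N and x of jade_spoon_mid in the frame of red_tray between 0.028 and 0.052 m and y of jade_spoon_mid in the frame of red_tray between -0.012 and 0.012 m and z of jade_spoon_mid in the frame of red_tray between 0.012 and 0.022 m and angle between the x axis of jade_spoon_mid and the x axis of red_tray, either way round below 0.2 rad and x of pill_box_mid in the frame of blue_tray between -0.09 and -0.066 m and y of pill_box_mid in the frame of blue_tray between -0.012 and 0.012 m and z of pill_box_mid in the frame of blue_tray between 0.022 and 0.032 m and x of pewter_flask_mid in the frame of blue_tray between 0.028 and 0.052 m and y of pewter_flask_mid in the frame of blue_tray between -0.012 and 0.012 m and z of pewter_flask_mid in the frame of blue_tray between 0.049 and 0.059 m and angle between the x axis of pewter_flask_mid and the x axis of blue_tray, either way round below 0.2 rad and distance of each of brass_box_mid, amber_bottle_mid from where it was at the start of the episode below 0.015 m); the robot touches nothing.
It fails at once if the brass box is pushed away or knocked over (distance of brass_box_mid from where it was at the start of the episode above 0.015 m or angle between brass_box_mid's own z axis and vertical above 0.5 rad).
It fails at once if the amber bottle is pushed away or knocked over (distance of amber_bottle_mid from where it was at the start of the episode above 0.015 m or angle between amber_bottle_mid's own z axis and vertical above 0.5 rad).
It fails at once if a kit piece is dropped or thrown (over 0.8 m/s out of the fingers) ((linear speed of snuff_bottle above 0.8 m/s and contact force between snuff_bottle and the fingers below 0.05 N) or (linear speed of pill_box above 0.8 m/s and contact force between pill_box and the fingers below 0.05 N) or (linear speed of jade_spoon above 0.8 m/s and contact force between jade_spoon and the fingers below 0.05 N) or (linear speed of pewter_flask above 0.8 m/s and contact force between pewter_flask and the fingers below 0.05 N)).
It fails at once if the snuff bottle or the pewter flask is knocked over (angle between any of snuff_bottle_mid, pewter_flask_mid's own z axis and vertical above 1 rad).
It also fails if it takes over 102 s, if anything falls off the work surface, if the arm or the gripper's body presses on something with over 40 N, if the wrist force passes 120 N, or if a joint passes its speed limit or range.

## Working session

There is one attempt and no reset: what is moved stays moved. The work goes in short steps, Python scripts to look and compute and a tool call to move; the robot and the scene stay as the last step left them, time stands still between calls to the robot, and variables do not carry over. Pictures are saved under pics/ and viewed, and the job is handed in when it is done.

Besides the shell and the picture viewer there is one more tool, called after "Request:" as name(argument=value, ...), one argument or row to a line, values as JSON. apply_moves: Moves the arm, as the interface text tells. Its arguments: {"type":"object","properties":{"rows":{"type":"array","items":{"type":"array","items":{"type":"number"}}},"grip":{"type":"number"},"squeeze":{"type":"number"}},"required":["rows"]}

```bash
ls; mkdir -p pics; python3 - <<'E'
from station import ctrl
import cv2
o=ctrl.get_obs()
for k,v in o.items(): print(k,v)
for n in("scene","side","wrist"):
    d=ctrl.get_image(n); cv2.imwrite(f"pics/{n}0.png",d["color"]); print(n,d["mtx"],d["D"],d["rvec"],d["tvec"])
E
```

```text
pics
t 0.0
q [ 1.01595752e+00  5.33764381e-02  1.61428582e+00 -2.57364138e-06
  1.47601741e+00 -1.18996257e-01]
dq [-6.62783406e-04  4.07546693e-04 -1.17611933e-03 -1.97365853e-05
 -2.15412194e-04 -4.02071114e-04]
effort [ 5.06423839e-04 -3.93667638e+01 -3.70183110e+01 -1.06988006e-05
  6.79108649e-03  5.22571554e-06]
tool_pos [0.26352573 0.56603784 0.23005578]
tool_rot [-0.67906465 -3.06661813  0.00309461]
contact_force [ 0.2225259  -0.20739799 -0.35211324]
wrist_torque [ 0.00755208  0.00245279 -0.02172107]
opening 0.08542683157476938
scene [[422.59739982   0.         278.0564916 ]
 [  0.         422.59739982 209.43522722]
 [  0.           0.           1.        ]] [-0.08504255  0.          0.          0.          0.        ] [ 1.04406206  2.37578396 -1.07563885] [ 0.37497016 -0.23416551  1.10659639]
side [[442.99897232   0.         280.15476712]
 [  0.         442.99897232 213.26770132]
 [  0.           0.           1.        ]] [0.03564134 0.         0.         0.         0.        ] [ 2.38400131 -0.31471329  0.10982144] [-0.54408792  0.16611056  0.88432871]
wrist [[301.90635951   0.         275.53681869]
 [  0.         301.90635951 207.28000569]
 [  0.           0.           1.        ]] [-0.05695462  0.          0.          0.          0.        ] [-2.45810333 -1.56763841 -0.20227236] [-0.6245545  -0.03235852  0.37791087]
```

View pics/scene0.png

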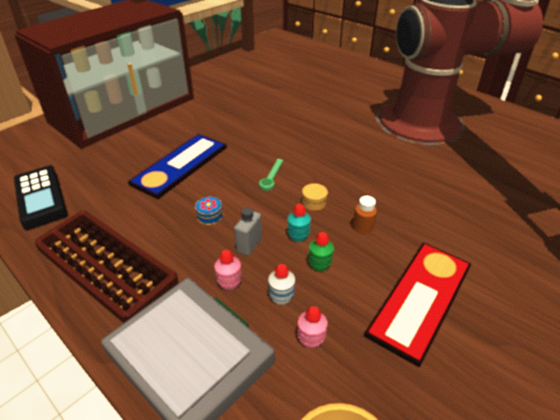

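View pics/side0.png

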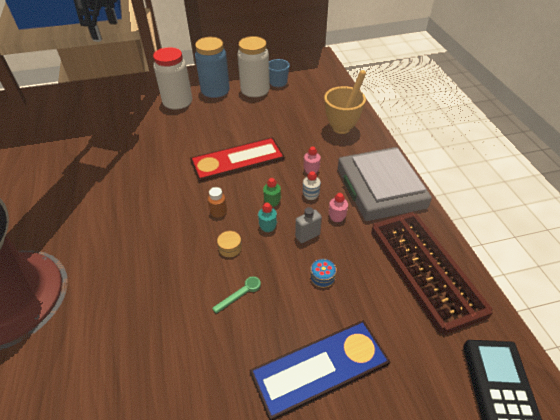

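View pics/wrist0.png

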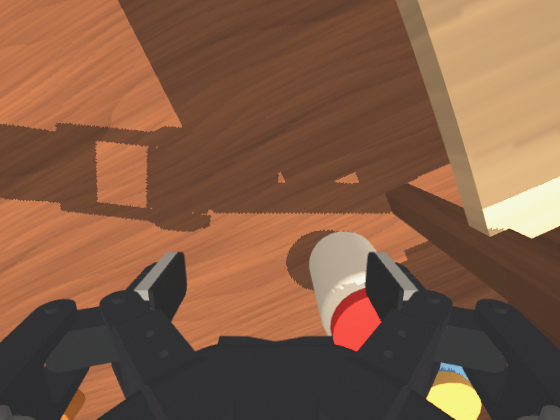

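The white bottle with blue bands and a red stopper is at scene (282,284) and side (311,186). The look-alikes are pink at (228,270) and (312,327), turquoise at (299,222) and green at (320,252), all in scene pixels. I'll enlarge a crop to confirm, then measure.

```bash
cat > h.py <<'E'
import numpy as np, cv2, pickle
from scipy.spatial.transform import Rotation as R
def grab(names=("scene","side"),tag=None):
    from station import ctrl
    D={n:ctrl.get_image(n) for n in names}
    if tag:
        pickle.dump(D,open(f"{tag}.pkl","wb"))
        for n in names: cv2.imwrite(f"pics/{n}_{tag}.png",D[n]["color"])
    return D
def rays(d,uv):
    u=cv2.undistortPoints(np.float64(uv).reshape(-1,1,2),d["mtx"],d["D"]).reshape(-1,2)
    M=cv2.Rodrigues(np.float64(d["rvec"]))[0]; t=np.float64(d["tvec"]).ravel()
    return -M.T@t,(np.c_[u,np.ones(len(u))]@M)
def plane(d,uv,z):
    c,r=rays(d,uv); return (c+r*((z-c[2])/r[:,2])[:,None])[:,:2]
def tri(d1,uv1,d2,uv2):
    c1,r1=rays(d1,[uv1]);c2,r2=rays(d2,[uv2]);A=np.c_[r1[0],-r2[0]]
    s=np.linalg.lstsq(A,c2-c1,rcond=None)[0];p=c1+s[0]*r1[0];q=c2+s[1]*r2[0];return (p+q)/2,np.linalg.norm(p-q)
def proj(d,P):
    return cv2.projectPoints(np.float64(P).reshape(-1,1,3),d["rvec"],d["tvec"],d["mtx"],d["D"])[0].reshape(-1,2)
def comps(d,lo,hi,roi=None,amin=25):
    h=cv2.cvtColor(d["color"],cv2.COLOR_BGR2HSV); m=cv2.inRange(h,np.array(lo),np.array(hi))
    if roi:
        k=np.zeros_like(m);x0,y0,x1,y1=roi;k[y0:y1,x0:x1]=1;m*=k
    cs,_=cv2.findContours(m,cv2.RETR_EXTERNAL,cv2.CHAIN_APPROX_NONE)
    return sorted([c for c in cs if cv2.contourArea(c)>amin],key=cv2.contourArea,reverse=True)
def cen(c):
    m=cv2.moments(c);return m["m10"]/m["m00"],m["m01"]/m["m00"]
E
python3 - <<'E'
from h import *
D=grab(tag="a")
a=cv2.resize(D["scene"]["color"][170:350,185:385],None,fx=2,fy=2,interpolation=3)
b=cv2.resize(D["side"]["color"][140:320,190:390],None,fx=2,fy=2,interpolation=3)
cv2.imwrite("pics/crop.png",np.hstack([a,b]))
for n,d in D.items():
    for nm,lo,hi,amin in [("red",(0,170,120),(4,255,255),20),("red2",(174,170,120),(180,255,255),20),("blue",(105,150,60),(125,255,255),100),("ivory",(15,10,190),(45,90,255),200),("brass",(12,120,150),(28,255,255),80),("green",(45,60,60),(80,255,255),30)]:
        for c in comps(d,lo,hi,amin=amin)[:10]:
            print(n,nm,np.round(cen(c),1),cv2.contourArea(c),cv2.boundingRect(c))
E
```

```text
scene red [419.2 301.1] 5661.0 (369, 244, 99, 116)
scene red [312.9 313.9] 167.0 (306, 306, 16, 16)
scene red [281.3 270.6] 134.0 (275, 264, 14, 14)
scene red [226.  256.3] 123.5 (219, 250, 15, 14)
scene red [321.9 238.3] 114.0 (316, 232, 13, 13)
scene red [299.1 209.8] 100.0 (293, 204, 13, 12)
scene blue [176.2 163.7] 1996.0 (131, 135, 92, 59)
scene ivory [ 43.3 373.4] 8729.5 (0, 300, 123, 120)
scene ivory [411.3 313.8] 1453.5 (386, 283, 51, 63)
scene ivory [190.2 153.2] 409.5 (169, 139, 44, 29)
scene ivory [281.6 281.8] 264.5 (269, 272, 26, 18)
scene brass [338.5 412.4] 876.5 (300, 402, 78, 18)
scene brass [439.4 264.7] 554.0 (424, 253, 32, 24)
scene brass [314.7 194.7] 470.5 (302, 183, 27, 27)
scene brass [ 24.2 112.3] 442.5 (0, 87, 43, 44)
scene brass [213.8   8.2] 316.5 (176, 0, 67, 22)
scene brass [153.8 178.8] 260.0 (142, 172, 25, 15)
scene green [320.2 256. ] 511.5 (309, 241, 25, 30)
scene green [270.2 176.9] 236.5 (259, 159, 24, 31)
scene green [235.5  16.6] 120.0 (231, 8, 10, 28)
scene green [198.9  24.7] 95.0 (192, 19, 14, 17)
scene green [231.  311.5] 51.0 (215, 299, 32, 
[... 318 characters left out ...]
72, 9, 8)
side red [312.3 150.4] 40.5 (309, 146, 8, 9)
side blue [318.2 367.3] 5374.0 (254, 323, 132, 91)
side blue [42.6 12.3] 1559.5 (6, 0, 73, 29)
side ivory [469.9 173.2] 27600.0 (326, 31, 234, 340)
side ivory [298.5 375.2] 1395.5 (264, 352, 71, 48)
side ivory [251.1 153.1] 350.5 (228, 144, 48, 19)
side brass [342.2  96.2] 621.0 (324, 70, 42, 41)
side brass [358.8 347.6] 617.0 (344, 334, 30, 28)
side brass [228.5 239.5] 318.0 (217, 231, 24, 18)
side brass [208.7  43.3] 268.5 (195, 37, 28, 14)
side brass [251.9  42.8] 265.5 (239, 36, 27, 14)
side brass [207.7 164.2] 205.5 (197, 158, 22, 14)
side green [239.2 292.8] 403.0 (213, 277, 48, 36)
side green [271.8 194.6] 244.5 (263, 184, 18, 23)
```

View pics/crop.png

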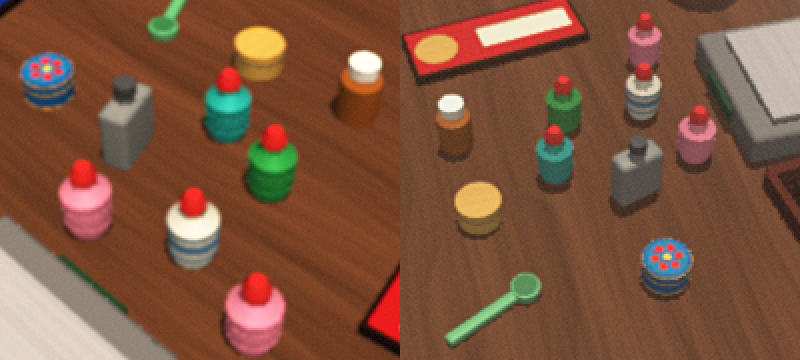

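The crop shows only one white bottle with blue bands, at crop (193,230), which is scene (282,285). In the side crop it is at (643,95), which is side (311,187). The other four stoppered bottles are pink (2), green and turquoise. Next come the positions.

```bash
python3 - <<'E'
from h import *
D=pickle.load(open("a.pkl","rb"));s,e=D["scene"],D["side"]
f=lambda x:np.round(x,4)
for nm,u,v in [("snuff",(281.3,270.6),(311.7,175.5)),("pinkA",(226,256.3),(339.1,197)),("pinkB",(312.9,313.9),(312.3,150.4)),("green",(321.9,238.3),(271.3,182.1)),("turq",(299.1,209.8),(266.6,207.1))]:
    p,g=tri(s,u,e,v); print(nm,f(p),f(g))
# trays
def tray(d,lo,hi,roi,ivroi):
    c=comps(d,lo,hi,roi=roi)[0]; 
    iv=comps(d,(15,10,150),(45,110,255),roi=ivroi,amin=100)[0]
    br=comps(d,(12,100,120),(28,255,255),roi=roi,amin=100)[0]
    q=lambda c:plane(d,c.reshape(-1,2).astype(float),0.012).astype(np.float32)
    ri=cv2.minAreaRect(q(iv)*1000);rb=cv2.minAreaRect(q(br)*1000);rt=cv2.minAreaRect(q(c)*1000)
    for n,r in(("iv",ri),("br",rb),("tray",rt)):print("  ",n,np.round(r[0],1),np.round(r[1],1),round(r[2],2))
    a=np.array(ri[0]);b=np.array(rb[0]);v=a-b;L=np.linalg.norm(v);print("   dist",L.round(1),"yaw",np.degrees(np.arctan2(v[1],v[0])).round(2),"origin",(b+v/L*78).round(1))
print("red scene");tray(s,(0,170,100),(4,255,255),(360,235,480,365),(360,235,480,365))
print("red side");tray(e,(0,170,100),(4,255,255),(185,130,290,185),(185,130,290,185))
print("blue scene");tray(s,(105,150,40),(125,255,255),(125,130,230,200),(125,130,230,200))
print("blue side");tray(e,(105,150,40),(125,255,255),(250,315,395,420),(250,315,395,420))
for d,roi in((s,(250,150,290,195)),(e,(205,270,270,320))):
    c=comps(d,(40,60,60),(85,255,255),roi=roi)[0]; r=cv2.minAreaRect((plane(d,c.reshape(-1,2).astype(float),0.008)*1000).astype(np.float32)); print("spoon",[np.round(x,1) for x in r], np.round(cv2.boxPoints(r),0).tolist())
# pillbox lids
for d,roi in((s,(190,190,230,230)),(e,(305,255,345,290))):
    for z in(.03,):
        c=comps(d,(90,80,60),(125,255,255),roi=roi); h=cv2.convexHull(np.vstack(c)); el=cv2.minEnclosingCircle((plane(d,h.reshape(-1,2).astype(float),z)*1000).astype(np.float32)); print("pill",el, cv2.boundingRect(h))
for d,roi in((s,(295,178,335,215)),(e,(210,225,250,260))):
    c=comps(d,(15,100,180),(28,255,255),roi=roi)[0]; print("brass",cv2.minEnclosingCircle((plane(d,c.reshape(-1,2).astype(float),.03)*1000).astype(np.float32)))
for d,roi in((s,(350,190,385,215)),(e,(200,183,230,203))):
    c=comps(d,(0,0,150),(180,80,255),roi=roi)[0]; print("amber cap",np.round(cen(c),1),plane(d,[cen(c)],.06)*1000)
for n,c,b in(("scene",s,(225,200,270,260)),("side",e,(285,195,330,250))):
    x0,y0,x1,y1=b; cv2.imwrite(f"pics/fl_{n}.png",cv2.resize(c["color"][y0:y1,x0:x1],None,fx=8,fy=8,interpolation=3))
E
python3 -c "
import cv2,numpy as np
a=cv2.imread('pics/fl_scene.png');b=cv2.imread('pics/fl_side.png');b=cv2.copyMakeBorder(b,0,a.shape[0]-b.shape[0],0,0,0);cv2.imwrite('pics/fl.png',np.hstack([a,b]))"
```

```text
snuff [0.6683 0.1116 0.0642] 0.0001
pinkA [0.7053 0.0288 0.0647] 0.0008
pinkB [0.6967 0.1964 0.0646] 0.0003
green [0.573  0.1145 0.0647] 0.0
turq [0.5444 0.0415 0.0647] 0.0003
red scene
   iv [560.8 287.2] [121.2  36.7] 6.7
   br [442.6 273.2] [52.4 54.3] 41.72
   tray [520.6 282.6] [225.4  83.1] 6.54
   dist 119.1 yaw 6.77 origin [520.  282.4]
red side
   iv [562.4 289. ] [119.3  35.4] 6.3
   br [445.2 275.9] [50.3 52. ] 23.39
   tray [522.7 284.4] [222.5  83. ] 6.56
   dist 117.9 yaw 6.38 origin [522.7 284.6]
blue scene
   iv [ 514.  -310.4] [120.   36.5] 9.69
   br [ 631.7 -290.4] [49.5 52.4] 42.08
   tray [ 554.2 -302.5] [223.6  83. ] 9.45
   dist 119.3 yaw -170.35 origin [ 554.8 -303.5]
blue side
   iv [ 515.7 -306.5] [119.8  36.2] 9.44
   br [ 631.4 -286.5] [53.  51.3] 66.93
   tray [ 555.4 -299.8] [218.3  78.9] 9.59
   dist 117.4 yaw -170.2 origin [ 554.6 -299.8]
spoon [array([ 445.7, -123.4]), array([117.2,  32. ]), np.float64(30.5)] [[387.0, -139.0], [403.0, -167.0], [504.0, -107.0], [488.0, -80.0]]
spoon [array([ 442.2, -119.8]), array([109.3,  34.4]), np.float64(24.5)] [[385.0, -127.0], [400.0, -158.0], [499.0, -113.0], [485.0, -81.0]]
pill ((626.7801513671875, -110.21089172363281), 37.46384811401367) (196, 197, 26, 26)
pill ((616.7687377929688, -127.44338989257812), 31.625551223754883) (311, 259, 24, 27)
brass ((450.468017578125, 3.6888647079467773), 28.004432678222656)
brass ((451.0284423828125, 3.522639513015747), 24.73849105834961)
amber cap [367.  202.5] [[441.91239469 116.00773095]]
amber cap [214.9 191.4] [[444.76273812 123.42793537]]
```

View pics/fl.png

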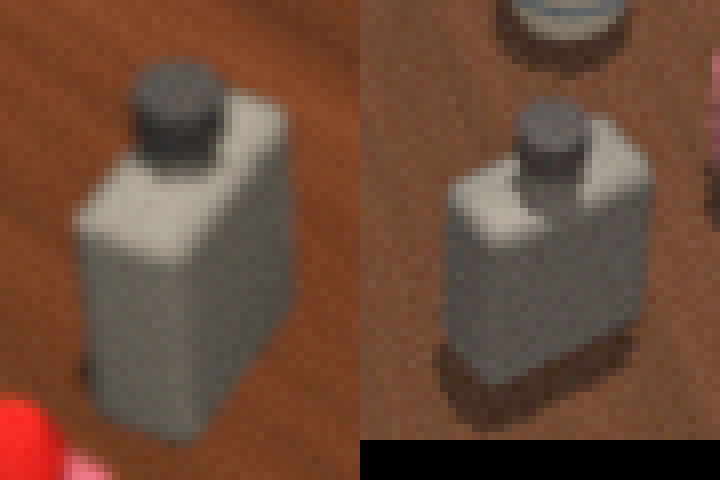

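```bash
cat >> h.py <<'E'
def go(x,y,z,jaw=None,obs=None):
    """world mm + jaw axis direction deg -> tool-frame shift cm and turn units"""
    if obs is None:
        from station import ctrl; obs=ctrl.get_obs()
    M=R.from_rotvec(obs["tool_rot"]); p=np.array(obs["tool_pos"])
    yax=M.apply([0,1,0]); cur=np.degrees(np.arctan2(yax[1],yax[0]))
    d=M.inv().apply(np.array([x,y,z])/1000-p)*100
    # keep target exactly vertical tool
    if jaw is None: jaw=cur
    opts=[]
    for j in (jaw,jaw+180):
        a=np.radians(j); Y=np.array([np.cos(a),np.sin(a),0]);Z=np.array([0,0,-1.]);X=np.cross(Y,Z)
        T=R.from_matrix(np.c_[X,Y,Z]); rv=(M.inv()*T).as_rotvec(); opts.append(np.degrees(rv)/5)
    opts.sort(key=np.linalg.norm)
    print("pos",np.round(p*1000,1),"jaw",cur.round(1),"q",np.round(obs["q"],2),"open",round(obs["opening"]*1000,1),"t",round(obs["t"],2))
    print("shift cm",d.round(2),"turn",[o.round(2) for o in opts])
E
python3 - <<'E'
from h import *
D=pickle.load(open("a.pkl","rb"));s,e=D["scene"],D["side"]
print("cap",tri(s,(247.5,210.6),e,(309,210)))
print("pill",tri(s,(208.5,204.5),e,(323.5,268.5)),plane(s,[(208.5,204.5)],.03),plane(e,[(323.5,268.5)],.03))
print("fl scene",plane(s,[(234.4,226.9),(248.75,231.9),(260.6,213.1)],.064).round(4).tolist())
print("fl side",plane(e,[(296.25,218.1),(301.9,225.6),(321.9,216.3),(316.3,210)],.064).round(4).tolist())
go(668,112,150,45)
d=ctrl=None
from station import ctrl
w=ctrl.get_image("wrist");o=ctrl.get_obs()
M=cv2.Rodrigues(np.float64(w["rvec"]))[0];c=-M.T@np.float64(w["tvec"]).ravel()
T=R.from_rotvec(o["tool_rot"]); print("cam in tool",T.inv().apply(c-o["tool_pos"]),"fwd in tool",T.inv().apply(M[2]),"x in tool",T.inv().apply(M[0]))
E
```

```text
cap (array([ 0.62302204, -0.0074032 ,  0.08444427]), np.float64(0.001435580676516452))
pill (array([ 0.62024883, -0.12042162,  0.03077288]), np.float64(0.0012539491759404385)) [[ 0.6191439  -0.12091004]] [[ 0.62099106 -0.12027182]]
fl scene [[0.6507, -0.011], [0.6428, 0.0153], [0.596, -0.0029]]
fl side [[0.5972, -0.0051], [0.6026, -0.0283], [0.6508, -0.0145], [0.6451, 0.0059]]
pos [263.7 566.3 230.7] jaw 65.0 q [ 1.02  0.05  1.61  0.    1.48 -0.12] open 85.5 t 0.25
shift cm [-55.83 -24.11   8.09] turn [array([-0.01,  0.  ,  4.01]), array([-0.000e+00, -2.000e-02, -3.199e+01])]
cam in tool [ 0.06565148  0.00039345 -0.14224915] fwd in tool [-2.56430382e-01  6.28063747e-05  9.66562701e-01] x in tool [ 1.97344618e-04  9.99999980e-01 -1.26233070e-05]
```

```bash
python3 - <<'E'
from h import *
D=pickle.load(open("a.pkl","rb"));e=D["side"]
for b,t in[((176,103),(168,58)),((213,94),(209,46)),((254,93),(252,45)),((278,84),(278,65)),((342,128),(360,70))]:
    p=plane(e,[b],0)[0]
    zs=np.linspace(0,.4,401); q=proj(e,np.c_[np.tile(p,(401,1)),zs]); print(p.round(3),"h",zs[np.argmin(np.abs(q[:,1]-t[1]))])
E
```

```text
[0.396 0.589] h 0.14400000000000002
[0.51  0.608] h 0.154
[0.633 0.58 ] h 0.154
[0.717 0.609] h 0.065
[0.833 0.341] h 0.177
```

Request:
apply_moves(
  rows=[
    [0,0,-4,0,0,0],
    [-55.8,-24.1,0,0,0,4],
    [-55.8,-24.1,0,0,0,4],
    [-55.8,-24.1,0,0,0,4],
    [-55.8,-24.1,0,0,0,4],
    [-55.8,-24.1,0,0,0,4],
    [-55.8,-24.1,0,0,0,4],
    [-55.8,-24.1,0,0,0,4],
    [-55.8,-24.1,0,0,0,4],
    [-55.8,-24.1,0,0,0,4],
    [-55.8,-24.1,3,0,0,4],
    [-55.8,-24.1,3,0,0,4],
    [-55.8,-24.1,3,0,0,4],
    [-55.8,-24.1,3,0,0,4],
    [-55.8,-24.1,3,0,0,4],
    [-55.8,-24.1,3,0,0,4],
    [-55.8,-24.1,3,0,0,4],
    [-55.8,-24.1,3,0,0,4],
    [-55.8,-24.1,3,0,0,4],
  ],
  grip=0,
  squeeze=40,
)

```text
t: 2.2
tool_pos: [0.6675, 0.1135, 0.2018]
tool_rot: [1.199, 2.903, -0.0]
contact_force: [0.9, 0.1, -0.2]
opening: 0.0854
```

```bash
python3 - <<'E'
from h import *
D=grab(("wrist",),tag="w1");d=D["wrist"]
for c in comps(d,(0,170,120),(4,255,255),amin=60)[:8]: print(np.round(cen(c),1),cv2.contourArea(c),(plane(d,[cen(c)],.0645)*1000).round(1))
go(668,112,8,45)
E
```

```text
[339.2  25.5] 2616.0 [[599.1 257.7]]
[203.1 124.6] 400.0 [[573.1 115.7]]
[129.3 159.6] 394.5 [[544.6  43.4]]
[360.  157.5] 384.0 [[695.  196.5]]
[274.9 198.6] 341.0 [[667.1 113.2]]
[243.5 278.5] 306.5 [[704.1  30.9]]
pos [667.5 113.3 201.7] jaw 45.1 q [ 0.06  0.19  1.51 -0.    1.44 -0.73] open 85.4 t 2.25
shift cm [-0.11 -0.06 19.37] turn [array([-0.  ,  0.01,  0.02]), array([-1.000e-02, -0.000e+00, -3.598e+01])]
```

View pics/wrist_w1.png

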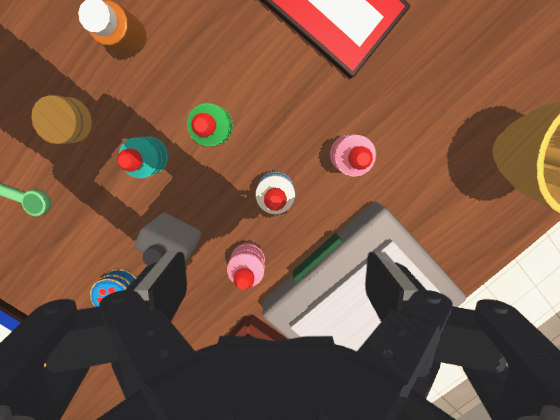

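The wrist view shows the white bottle at (275,195), right below the TCP. Its stopper measures (667,113) mm, which agrees with the other cameras. Both finger lanes are clear, so I'll descend and grip.

Request:
apply_moves(
  rows=[
    [0,0,4,0,0,0],
    [0,0,8,0,0,0],
    [0,0,12,0,0,0],
    [0,0,15,0,0,0],
    [0,0,17.5,0,0,0],
    [0,0,19.3,0,0,0],
    [0,0,19.3,0,0,0],
    [0,0,19.3,0,0,0],
  ],
  grip=0,
)

```text
t: 3.05
tool_pos: [0.6681, 0.1134, 0.0094]
tool_rot: [1.199, 2.902, 0.0]
contact_force: [-0.0, 1.0, -0.0]
opening: 0.0853
```

Request:
apply_moves(
  rows=[
    [0,0,0,0,0,0],
    [0,0,0,0,0,0],
    [0,0,0,0,0,0],
    [0,0,0,0,0,0],
    [0,0,0,0,0,0],
    [0,0,0,0,0,0],
    [0,0,0,0,0,0],
    [0,0,0,0,0,0],
  ],
  grip=1,
  squeeze=40,
)

```text
t: 3.85
tool_pos: [0.6692, 0.1134, 0.011]
tool_rot: [1.198, 2.9, 0.002]
contact_force: [-0.3, -0.2, 5.1]
opening: 0.0391
```

```bash
python3 - <<'E'
from h import *
go(443.8,274.5,150,45)
D=grab(("scene","wrist"),tag="w2")
E
```

```text
pos [669.2 113.4  11. ] jaw 45.1 q [ 0.06  0.39  1.62 -0.    1.13 -0.73] open 39.1 t 3.85
shift cm [ 27.3   -4.46 -13.99] turn [array([0.03, 0.03, 0.02]), array([ -0.05,   0.04, -35.98])]
```

Request:
apply_moves(
  rows=[
    [0,0,-1,0,0,0],
    [0,0,-3,0,0,0],
    [0,0,-5,0,0,0],
    [0,0,-7,0,0,0],
    [0,0,-10,0,0,0],
    [0,0,-13,0,0,0],
    [0,0,-14,0,0,0],
    [0,0,-14,0,0,0],
  ],
)

```text
t: 4.75
tool_pos: [0.6698, 0.1135, 0.1533]
tool_rot: [1.197, 2.897, 0.004]
contact_force: [-0.6, 0.2, -0.6]
opening: 0.0388
```

```bash
python3 - <<'E'
from h import *
D=grab(("scene","side"),tag="s3")
go(443.8,274.5,150,45)
p=np.array([.669,.1134])
u=[]
for n in D:
    q=proj(D[n],[[.669,.1134,.15]])[0].astype(int); c=D[n]["color"][max(q[1]-80,0):q[1]+80,max(q[0]-80,0):q[0]+80]; u.append(cv2.resize(c,(400,400),interpolation=3))
cv2.imwrite("pics/hold1.png",np.hstack(u))
E
```

```text
pos [667.8 113.4 149.4] jaw 45.1 q [ 0.06  0.23  1.56 -0.    1.35 -0.73] open 38.6 t 4.85
shift cm [27.24 -4.39 -0.1 ] turn [array([0.01, 0.02, 0.02]), array([-2.000e-02,  1.000e-02, -3.598e+01])]
```

View pics/hold1.png

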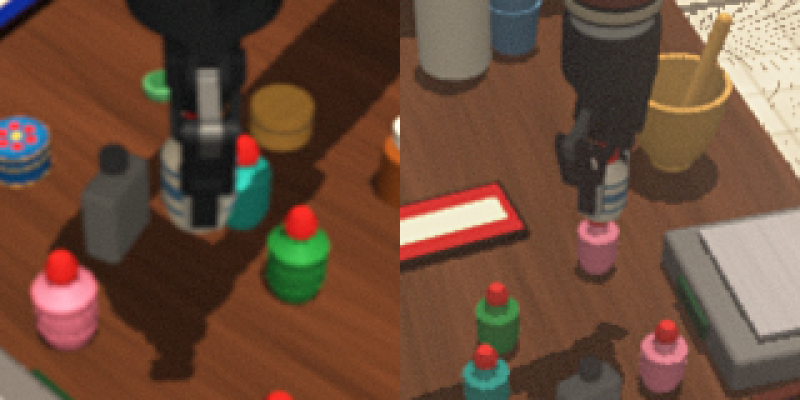

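Request:
apply_moves(
  rows=[
    [1,-0.2,0,0,0,0],
    [3,-0.5,0,0,0,0],
    [6,-1,0,0,0,0],
    [9,-1.5,0,0,0,0],
    [12,-2,0,0,0,0],
    [15,-2.4,0,0,0,0],
    [18,-2.9,0,0,0,0],
    [21,-3.4,0,0,0,0],
    [24,-3.9,0,0,0,0],
    [26,-4.2,2,0,0,0],
    [27,-4.4,4,0,0,0],
    [27.2,-4.4,6,0,0,0],
    [27.2,-4.4,8,0,0,0],
    [27.2,-4.4,9.5,0,0,0],
    [27.2,-4.4,10.5,0,0,0],
    [27.2,-4.4,11,0,0,0],
    [27.2,-4.4,11,0,0,0],
    [27.2,-4.4,11,0,0,0],
  ],
)

```text
t: 6.65
tool_pos: [0.4448, 0.2743, 0.0397]
tool_rot: [1.199, 2.902, 0.001]
contact_force: [0.1, 0.4, -0.6]
opening: 0.0391
```

```bash
python3 - <<'E'
from h import *
D=grab(("scene","side"),tag="s4")
go(443.8,274.5,24,45)
u=[]
for n in D:
    q=proj(D[n],[[.444,.2745,.05]])[0].astype(int); c=D[n]["color"][max(q[1]-60,0):q[1]+60,max(q[0]-60,0):q[0]+60]; u.append(cv2.resize(c,(400,400),interpolation=3))
cv2.imwrite("pics/pl1.png",np.hstack(u))
E
```

```text
pos [445.  274.4  40.1] jaw 45.1 q [ 0.41  0.01  2.   -0.    1.13 -0.38] open 38.9 t 6.75
shift cm [ 0.09 -0.08  1.6 ] turn [array([0.03, 0.02, 0.02]), array([ -0.04,   0.04, -35.98])]
```

View pics/pl1.png

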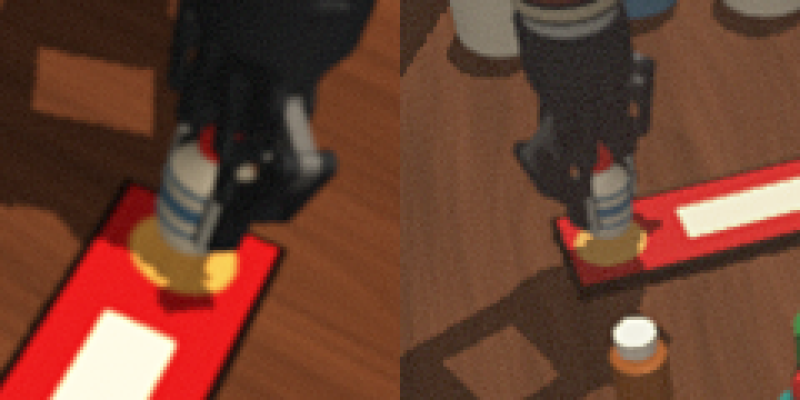

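The bottle is upright, hanging above the disc. I'll lower it in small steps.

Request:
apply_moves(
  rows=[
    [0.1,-0.1,0.4,0,0,0],
    [0.1,-0.1,0.8,0,0,0],
    [0.1,-0.1,1.1,0,0,0],
    [0.1,-0.1,1.3,0,0,0],
    [0.1,-0.1,1.5,0,0,0],
    [0.1,-0.1,1.6,0,0,0],
    [0.1,-0.1,1.6,0,0,0],
  ],
)

```text
t: 7.45
tool_pos: [0.4435, 0.2744, 0.0238]
tool_rot: [1.198, 2.901, 0.002]
contact_force: [0.5, 0.4, -0.6]
opening: 0.0387
```

Request:
apply_moves(
  rows=[
    [0,0,0.1,0,0,0],
    [0,0,0.1,0,0,0],
    [0,0,0.2,0,0,0],
    [0,0,0.2,0,0,0],
  ],
)

```text
t: 7.85
tool_pos: [0.4438, 0.2745, 0.023]
tool_rot: [1.198, 2.901, 0.001]
contact_force: [-2.9, -1.7, 5.6]
opening: 0.039
```

Contact registered at 5.6 N, so I'll open and rise.

Request:
apply_moves(
  rows=[
    [0,0,0,0,0,0],
    [0,0,0,0,0,0],
    [0,0,0,0,0,0],
    [0,0,0,0,0,0],
    [0,0,0,0,0,0],
    [0,0,-1,0,0,0],
    [0,0,-3,0,0,0],
    [0,0,-6,0,0,0],
    [0,0,-10,0,0,0],
    [0,0,-14,0,0,0],
    [0,0,-17,0,0,0],
    [0,0,-17,0,0,0],
  ],
  grip=0,
)

```text
t: 9.05
tool_pos: [0.4464, 0.2759, 0.2001]
tool_rot: [1.195, 2.894, 0.015]
contact_force: [0.1, -0.2, 1.1]
opening: 0.0856
```

```bash
python3 - <<'E'
from h import *
D=grab(("scene","side","wrist"),tag="s5")
go(443,-121,200,117)
for n in D:
    for c in comps(D[n],(0,170,120),(4,255,255),amin=30)[:8]: print(n,np.round(cen(c),1),cv2.contourArea(c),(plane(D[n],[cen(c)],.0765)*1000).round(1))
E
```

```text
pos [443.  274.4 192.6] jaw 45.1 q [ 0.41 -0.17  1.89 -0.    1.42 -0.38] open 85.7 t 9.2
shift cm [-27.9  -28.01  -0.72] turn [array([  0.  ,   0.03, -14.38]), array([ 0.03, -0.  , 21.62])]
scene [415.8 308.8] 4730.5 [[603.  300.6]]
scene [313.  313.9] 166.0 [[703.7 201.1]]
scene [226.1 256.4] 125.0 [[712.2  37.6]]
scene [321.9 238.3] 112.0 [[582.9 121.2]]
scene [449.7 238.7] 104.5 [[444.6 274.7]]
scene [299.1 209.8] 100.0 [[555.1  49.8]]
side [246.8 154.5] 1225.0 [[537.2 209.8]]
side [163.   55.8] 220.5 [[385.6 735.5]]
side [197.4 165.9] 57.5 [[418.3 200.4]]
side [266.7 207.1] 52.5 [[542.2  30.7]]
side [339.1 197.1] 50.5 [[699.9  18.2]]
side [271.3 182.1] 47.5 [[570.2 102.3]]
side [312.3 150.5] 40.5 [[691.6 182.4]]
side [204.1 144.5] 40.0 [[444.7 274.2]]
wrist [309.8 213.5] 8923.0 [[472.7 290.3]]
```

View pics/wrist_s5.png

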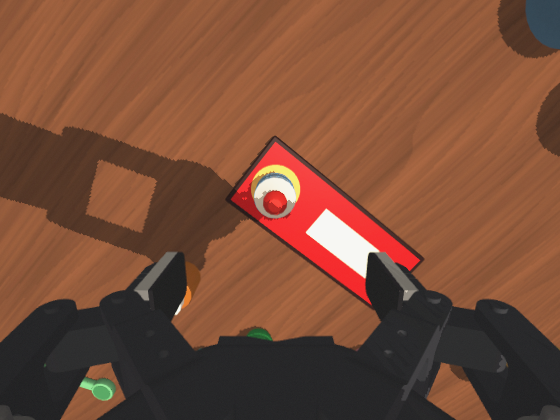

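The snuff bottle stands at (444.6,274.5) against a target of (443.8,274.5), and it is upright. In the wrist view it covers the disc at (275,190). The spoon is next.

Request:
apply_moves(
  rows=[
    [-27.9,-28,-0.7,0,0,-14.4],
    [-27.9,-28,-0.7,0,0,-14.4],
    [-27.9,-28,-0.7,0,0,-14.4],
    [-27.9,-28,-0.7,0,0,-14.4],
    [-27.9,-28,-0.7,0,0,-14.4],
    [-27.9,-28,-0.7,0,0,-14.4],
    [-27.9,-28,-0.7,0,0,-14.4],
    [-27.9,-28,-0.7,0,0,-14.4],
    [-27.9,-28,-0.7,0,0,-14.4],
    [-27.9,-28,-0.7,0,0,-14.4],
    [-27.9,-28,-0.7,0,0,-14.4],
    [-27.9,-28,-0.7,0,0,-14.4],
    [-27.9,-28,-0.7,0,0,-14.4],
    [-27.9,-28,-0.7,0,0,-14.4],
  ],
)

```text
t: 10.6
tool_pos: [0.443, -0.1198, 0.1994]
tool_rot: [-0.738, 3.052, -0.0]
contact_force: [0.2, 0.8, -0.4]
opening: 0.0857
```

```bash
python3 - <<'E'
from h import *
D=grab(("wrist","side"),tag="w6");
for n in D:
    d=D[n]
    for c in comps(d,(40,60,60),(85,255,255),amin=150)[:4]:
        r=cv2.minAreaRect((plane(d,c.reshape(-1,2).astype(float),0.008)*1000).astype(np.float32)); print(n,np.round(cen(c)),[np.round(x,1) for x in r], np.round(cv2.boxPoints(r),0).tolist())
go(443,-121,6,117)
E
```

```text
wrist [275. 191.] [array([ 442.8, -121.3]), array([109.6,  30.1]), np.float64(27.8)] [[387.0, -133.0], [401.0, -160.0], [498.0, -109.0], [484.0, -82.0]]
side [239. 293.] [array([ 442.2, -119.8]), array([109.3,  34.4]), np.float64(24.5)] [[385.0, -127.0], [400.0, -158.0], [499.0, -113.0], [485.0, -81.0]]
side [267. 220.] [array([547.3,  56.3]), array([69.6, 41.4]), np.float64(77.1)] [[519.0, 27.0], [560.0, 18.0], [575.0, 86.0], [535.0, 95.0]]
side [272. 195.] [array([575.6, 130.2]), array([74. , 41.3]), np.float64(74.6)] [[546.0, 100.0], [586.0, 89.0], [605.0, 160.0], [565.0, 171.0]]
pos [ 443.1 -120.1  199.7] jaw 117.2 q [-0.43 -0.34  2.02  0.    1.46 -2.47] open 85.5 t 10.7
shift cm [ 0.09 -0.05 19.37] turn [array([-0.01,  0.02,  0.03]), array([-3.000e-02, -2.000e-02, -3.597e+01])]
```

View pics/wrist_w6.png

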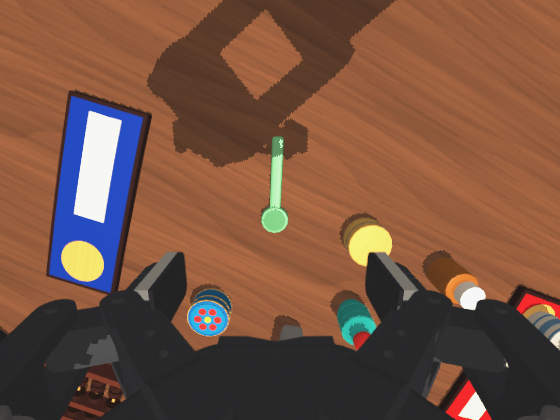

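```bash
python3 - <<'E'
from h import *
D=pickle.load(open("w6.pkl","rb"));d=D["wrist"]
c=comps(d,(40,60,60),(85,255,255),amin=150)[0]
m=np.zeros((420,560),np.uint8);cv2.drawContours(m,[c],-1,255,-1)
pts=[]
for y in range(140,206,3):
    xs=np.where(m[y])[0]; pts.append((xs.mean(),y))
    if y%12==8: print(y,xs.min(),xs.max())
p=plane(d,pts,.01)*1000
v=cv2.fitLine(p.astype(np.float32),cv2.DIST_L2,0,.01,.01).ravel();print(v,np.degrees(np.arctan2(v[1],v[0])))
E
```

```text
140 272 283
152 272 282
164 271 282
176 271 281
188 270 281
200 270 280
[ 9.0856695e-01  4.1773933e-01  4.2702713e+02 -1.2613665e+02] 24.691944
```

Request:
apply_moves(
  rows=[
    [0,0,4,0,0,0.4],
    [0,0,8,0,0,0.4],
    [0,0,12,0,0,0.4],
    [0,0,15,0,0,0.4],
    [0,0,17.5,0,0,0.4],
    [0,0,18.8,0,0,0.4],
    [0,0,19.5,0,0,0.4],
    [0,0,19.5,0,0,0.4],
    [0,0,19.5,0,0,0.4],
  ],
  grip=0,
)

```text
t: 11.6
tool_pos: [0.4446, -0.1205, 0.006]
tool_rot: [-0.684, 3.062, -0.003]
contact_force: [0.8, 0.8, -0.5]
opening: 0.0855
```

Request:
apply_moves(
  rows=[
    [0,0,0,0,0,0],
    [0,0,0,0,0,0],
    [0,0,0,0,0,0],
    [0,0,0,0,0,0],
    [0,0,0,0,0,0],
    [0,0,0,0,0,0],
    [0,0,0,0,0,0],
    [0,0,0,0,0,0],
    [0,0,0,0,0,0],
    [0,0,0,0,0,0],
  ],
  grip=1,
  squeeze=30,
)

```text
t: 12.6
tool_pos: [0.4448, -0.1206, 0.0062]
tool_rot: [-0.684, 3.062, -0.004]
contact_force: [0.2, -0.4, 2.9]
opening: 0.0116
```

```bash
python3 - <<'E'
from h import *
go(561,288,150,96.5)
E
```

```text
pos [ 444.8 -120.6    6.2] jaw 115.2 q [-0.43 -0.08  2.16  0.    1.06 -2.44] open 11.6 t 12.6
shift cm [-27.95  31.99 -14.38] turn [array([-0.03,  0.04,  3.74]), array([ -0.06,  -0.04, -32.26])]
```

Request:
apply_moves(
  rows=[
    [0,0,-0.5,0,0,0],
    [0,0,-2,0,0,0],
    [0,0,-4,0,0,0],
    [0,0,-7,0,0,0],
    [0,0,-10,0,0,0],
    [0,0,-13,0,0,0],
    [0,0,-15,0,0,0],
    [0,0,-15,0,0,0],
    [0,0,-15,0,0,0],
  ],
)

```text
t: 13.5
tool_pos: [0.4439, -0.1203, 0.1556]
tool_rot: [-0.684, 3.062, -0.003]
contact_force: [0.8, -0.0, -0.8]
opening: 0.0115
```

```bash
python3 - <<'E'
from h import *
D=grab(("scene","side","wrist"),tag="s7")
go(561,288,150,96.5)
u=[]
for n in ("scene","side"):
    q=proj(D[n],[[.444,-.12,.15]])[0].astype(int); c=D[n]["color"][max(q[1]-60,0):q[1]+60,max(q[0]-60,0):q[0]+60]; u.append(cv2.resize(c,(390,390),interpolation=3))
cv2.imwrite("pics/hold2.png",np.hstack(u))
E
```

```text
pos [ 443.  -119.9  154. ] jaw 115.2 q [-0.43 -0.3   2.07  0.    1.38 -2.44] open 11.4 t 13.65
shift cm [-28.03  31.89   0.42] turn [array([-0.  ,  0.01,  3.74]), array([-2.000e-02, -0.000e+00, -3.226e+01])]
```

View pics/hold2.png

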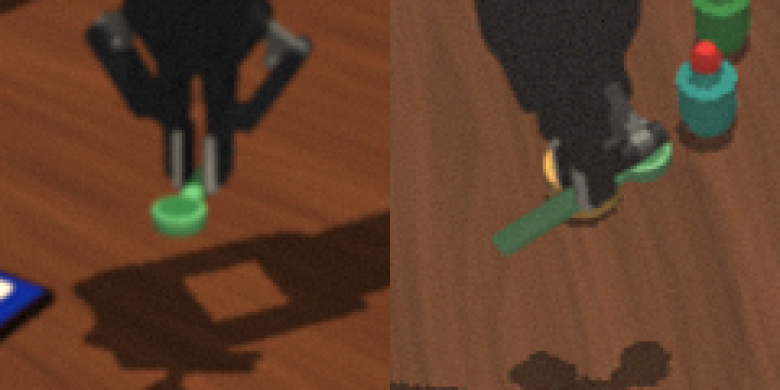

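View pics/wrist_s7.png

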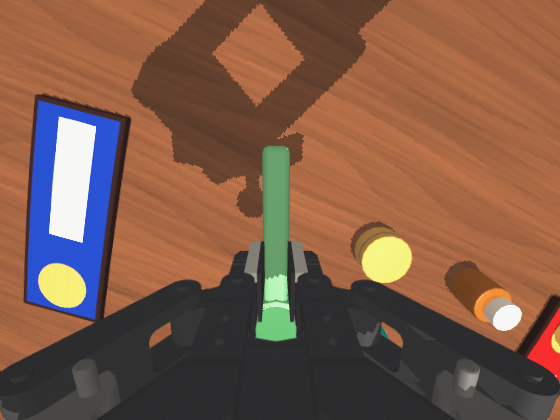

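The spoon is held level near its middle, with its handle vertical at (276,150–280) in the wrist view. I'll carry it to the red strip.

Request:
apply_moves(
  rows=[
    [-0.6,0.7,0,0,0,0.1],
    [-2,2.2,0,0,0,0.3],
    [-4,4.5,0,0,0,0.5],
    [-6,6.8,0,0,0,0.8],
    [-8,9,0,0,0,1.1],
    [-10,11.3,0,0,0,1.4],
    [-12,13.6,0,0,0,1.6],
    [-14,15.8,0,0,0,1.9],
    [-16,18.1,0,0,0,2.2],
    [-18,20.3,0,0,0,2.4],
    [-20,22.6,0,0,0,2.7],
    [-22,24.8,0,0,0,3],
    [-24,27.1,0,0,0,3.2],
    [-26,29.4,0,0,0,3.5],
    [-27.5,31.1,0,0,0,3.7],
    [-28.2,31.85,0,0,0,3.74],
    [-28.2,31.85,0,0,0,3.74],
    [-28.2,31.85,0,0,0,3.74],
  ],
)

```text
t: 15.45
tool_pos: [0.5621, 0.2878, 0.1535]
tool_rot: [0.178, -3.136, 0.001]
contact_force: [0.4, 0.6, 0.2]
opening: 0.0119
```

```bash
python3 - <<'E'
from h import *
D=grab(("scene","side","wrist"),tag="s8")
go(562.5,288.2,19,96.5)
E
```

```text
pos [562.5 287.3 154.1] jaw 96.4 q [ 0.35  0.12  1.67 -0.    1.35 -1.33] open 11.4 t 15.6
shift cm [-0.    0.09 13.51] turn [array([-0.  ,  0.01, -0.02]), array([1.000e-02, 0.000e+00, 3.598e+01])]
```

View pics/wrist_s8.png

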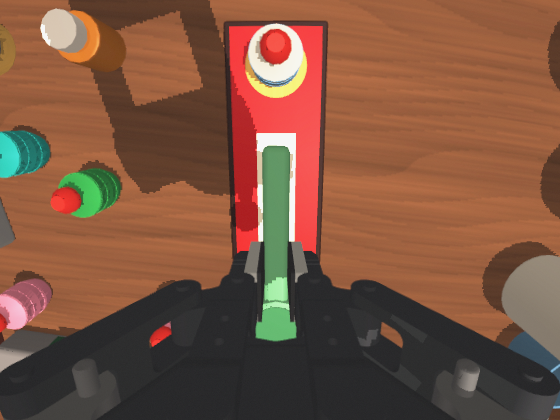

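Request:
apply_moves(
  rows=[
    [0,0,2,0,0,0],
    [0,0.1,5,0,0,0],
    [0,0.1,8,0,0,0],
    [0,0.1,10.5,0,0,0],
    [0,0.1,12,0,0,0],
    [0,0.1,12.7,0,0,0],
    [0,0.1,13.1,0,0,0],
    [0,0.1,13.3,0,0,0],
    [0,0.1,13.4,0,0,0],
    [0,0.1,13.5,0,0,0],
    [0,0.1,13.5,0,0,0],
  ],
)

```text
t: 16.7
tool_pos: [0.5628, 0.2885, 0.0198]
tool_rot: [-0.176, 3.135, 0.0]
contact_force: [0.2, 0.4, -1.1]
opening: 0.0114
```

Request:
apply_moves(
  rows=[
    [0,0,0.1,0,0,0],
    [0,0,0.1,0,0,0],
    [0,0,0.2,0,0,0],
    [0,0,0.2,0,0,0],
    [0,0,0.2,0,0,0],
  ],
)

```text
t: 17.2
tool_pos: [0.5631, 0.2886, 0.0182]
tool_rot: [-0.176, 3.135, 0.0]
contact_force: [-0.7, -1.3, 2.9]
opening: 0.0108
```

Request:
apply_moves(
  rows=[
    [0,0,0,0,0,0],
    [0,0,0,0,0,0],
    [0,0,0,0,0,0],
    [0,0,0,0,0,0],
    [0,0,0,0,0,0],
    [0,0,0,0,0,0],
    [0,0,0,0,0,0],
    [0,0,-1,0,0,0],
    [0,0,-3,0,0,0],
    [0,0,-6,0,0,0],
    [0,0,-10,0,0,0],
    [0,0,-14,0,0,0],
    [0,0,-18,0,0,0],
    [0,0,-18,0,0,0],
    [0,0,-18,0,0,0],
  ],
  grip=0,
)

```text
t: 18.7
tool_pos: [0.5636, 0.2889, 0.2008]
tool_rot: [-0.176, 3.131, 0.002]
contact_force: [-0.1, -0.2, -0.6]
opening: 0.0853
```

```bash
python3 - <<'E'
from h import *
D=grab(("scene","side","wrist"),tag="s9");d=D["wrist"]
for c in comps(d,(40,60,60),(85,255,255),roi=(190,80,360,320),amin=150)[:2]:
    r=cv2.minAreaRect((plane(d,c.reshape(-1,2).astype(float),0.020)*1000).astype(np.float32)); print(np.round(cen(c)),[np.round(x,1) for x in r])
go(623,-7,200,108)
go(620,-120.5,200,90)
E
```

```text
[276. 194.] [array([560.5, 288.5]), array([108.6,  30.1]), np.float64(7.1)]
pos [561.7 288.2 196.3] jaw 96.4 q [ 0.36  0.09  1.63 -0.    1.42 -1.33] open 85.4 t 18.85
shift cm [ -2.79 -30.02  -0.36] turn [array([-0.01, -0.01, -2.31]), array([-2.000e-02,  1.000e-02,  3.369e+01])]
pos [561.7 288.2 196.3] jaw 96.4 q [ 0.36  0.09  1.63 -0.    1.42 -1.33] open 85.4 t 18.85
shift cm [ -1.22 -41.26  -0.35] turn [array([-0.01, -0.01,  1.29]), array([ 2.000e-02, -1.000e-02, -3.471e+01])]
```

View pics/wrist_s9.png

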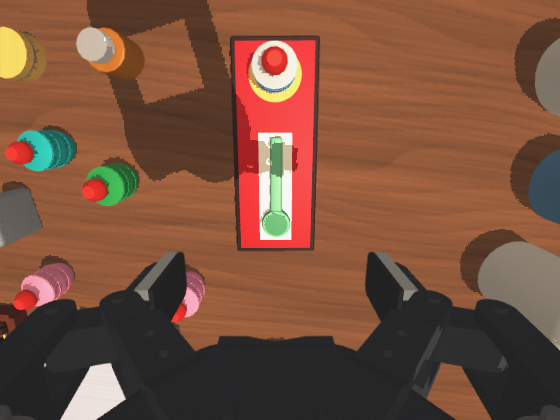

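The spoon lies along the strip at (560.5,288.5), turned 7°. The flask is next: view it from above first.

Request:
apply_moves(
  rows=[
    [-2.8,-30,-0.4,0,0,-2.3],
    [-2.8,-30,-0.4,0,0,-2.3],
    [-2.8,-30,-0.4,0,0,-2.3],
    [-2.8,-30,-0.4,0,0,-2.3],
    [-2.8,-30,-0.4,0,0,-2.3],
    [-2.8,-30,-0.4,0,0,-2.3],
    [-2.8,-30,-0.4,0,0,-2.3],
    [-2.8,-30,-0.4,0,0,-2.3],
    [-2.8,-30,-0.4,0,0,-2.3],
    [-2.8,-30,-0.4,0,0,-2.3],
  ],
)

```text
t: 19.85
tool_pos: [0.6226, -0.0052, 0.1997]
tool_rot: [0.492, -3.1, -0.0]
contact_force: [0.4, 0.4, -0.7]
opening: 0.0853
```

```bash
python3 - <<'E'
from h import *
D=grab(("wrist",),tag="w10");d=D["wrist"]
go(623,-7,18,108)
cv2.imwrite("pics/fl10.png",cv2.resize(d["color"][120:290,190:360],None,fx=3.4,fy=3.4,interpolation=3))
E
```

```text
pos [622.7  -5.2 200. ] jaw 108.0 q [-0.13  0.07  1.65 -0.    1.43 -2.01] open 85.6 t 19.9
shift cm [-1.00e-02 -1.80e-01  1.82e+01] turn [array([ 0.  , -0.02,  0.01]), array([ 3.000e-02,  0.000e+00, -3.599e+01])]
```

View pics/fl10.png

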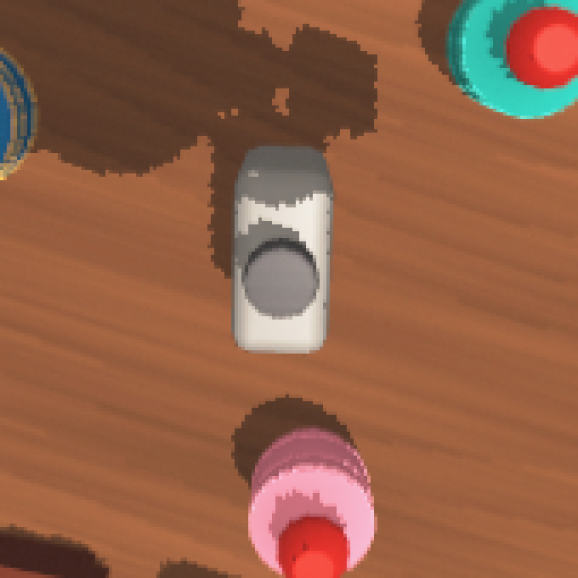

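View pics/wrist_w10.png

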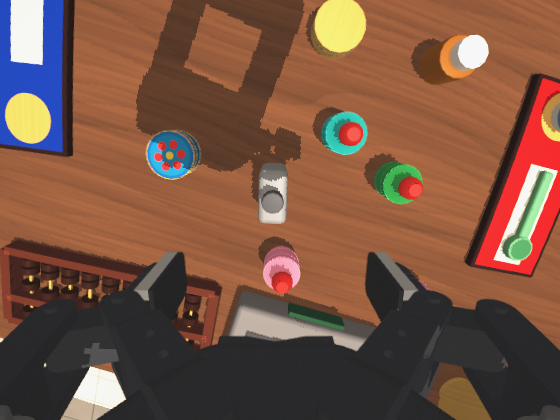

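```bash
python3 - <<'E'
from h import *
d=pickle.load(open("w10.pkl","rb"))["wrist"]
print("cap",plane(d,[(272.6,202.4)],.084)*1000,"top corners",(plane(d,[(190+x/3.4,120+y/3.4) for x,y in((238,350),(326,350),(330,180),(240,170))],.064)*1000).round(1).tolist(),"pill",plane(d,[(169.5,155)],.03)*1000)
E
```

```text
cap [[621.83904133  -7.07424284]] top corners [[649.8, -11.0], [642.1, 12.8], [595.7, -1.6], [600.7, -25.7]] pill [[ 619.60109698 -119.9921028 ]]
```

Request:
apply_moves(
  rows=[
    [0,-0.1,3,0,0,0],
    [0.1,-0.15,7,0,0,0],
    [0.1,-0.15,11,0,0,0],
    [0.1,-0.15,14,0,0,0],
    [0.1,-0.15,16.5,0,0,0],
    [0.1,-0.15,17.6,0,0,0],
    [0.1,-0.15,18.1,0,0,0],
    [0.1,-0.15,18.1,0,0,0],
    [0.1,-0.15,18.1,0,0,0],
  ],
  grip=0,
)

```text
t: 20.8
tool_pos: [0.6232, -0.0069, 0.0208]
tool_rot: [-0.493, 3.102, -0.002]
contact_force: [0.9, 0.4, 0.1]
opening: 0.0855
```

Request:
apply_moves(
  rows=[
    [0,0,0,0,0,0],
    [0,0,0,0,0,0],
    [0,0,0,0,0,0],
    [0,0,0,0,0,0],
    [0,0,0,0,0,0],
    [0,0,0,0,0,0],
    [0,0,0,0,0,0],
    [0,0,0,0,0,0],
    [0,0,0,0,0,0],
  ],
  grip=1,
  squeeze=45,
)

```text
t: 21.7
tool_pos: [0.6236, -0.0071, 0.0213]
tool_rot: [-0.493, 3.101, -0.002]
contact_force: [-0.6, -0.4, 4.8]
opening: 0.0274
```

Request:
apply_moves(
  rows=[
    [0,0,-0.5,0,0,0],
    [0,0,-2,0,0,0],
    [0,0,-4,0,0,0],
    [0,0,-7,0,0,0],
    [0,0,-10,0,0,0],
    [0,0,-13,0,0,0],
    [0,0,-15,0,0,0],
    [0,0,-15,0,0,0],
    [0,0,-15,0,0,0],
  ],
)

```text
t: 22.6
tool_pos: [0.6231, -0.0068, 0.1712]
tool_rot: [-0.493, 3.101, -0.002]
contact_force: [0.1, 0.4, -2.3]
opening: 0.0275
```

```bash
python3 - <<'E'
from h import *
D=grab(("scene","side","wrist"),tag="s11")
go(515.2,-308.4,170,99.7)
u=[]
for n in ("scene","side"):
    q=proj(D[n],[[.622,-.007,.17]])[0].astype(int); c=D[n]["color"][max(q[1]-60,0):q[1]+60,max(q[0]-60,0):q[0]+60]; u.append(cv2.resize(c,(390,390),interpolation=3))
cv2.imwrite("pics/hold3.png",np.hstack(u))
E
```

```text
pos [622.   -6.7 168.8] jaw 108.1 q [-0.13  0.09  1.68 -0.    1.37 -2.02] open 27.8 t 22.75
shift cm [ 19.51 -25.37  -0.08] turn [array([ 0.  , -0.03,  1.67]), array([  0.04,   0.  , -34.33])]
```

View pics/hold3.png

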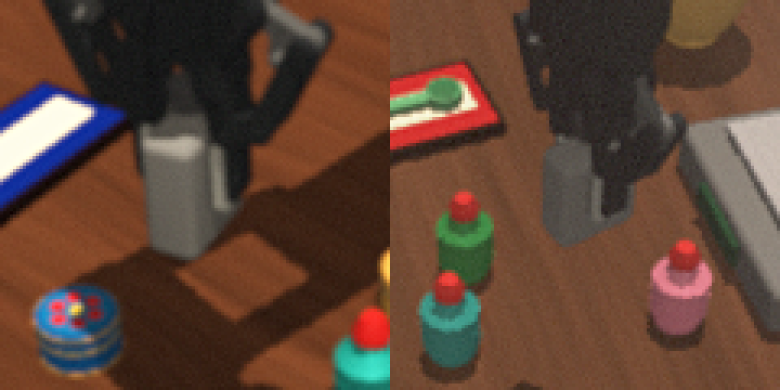

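```bash
python3 - <<'E'
from h import *
s=pickle.load(open("a.pkl","rb"))["scene"]
print(plane(s,[(192,96),(80,137),(22,25),(65,215),(40,165)],0).round(3).tolist())
E
```

```text
[[0.316, -0.559], [0.65, -0.596], [0.37, -1.707], [0.816, -0.34], [0.775, -0.554]]
```

Request:
apply_moves(
  rows=[
    [0.6,-0.8,0,0,0,0.1],
    [2,-2.6,0,0,0,0.2],
    [3.8,-4.9,0,0,0,0.3],
    [5.6,-7.3,0,0,0,0.5],
    [7.4,-9.6,0,0,0,0.6],
    [9.2,-12,0,0,0,0.8],
    [11,-14.4,0,0,0,0.9],
    [12.8,-16.7,0,0,0,1.1],
    [14.6,-19,0,0,0,1.2],
    [16.4,-21.4,0,0,0,1.4],
    [18,-23.5,0,0,0,1.5],
    [19,-24.9,0,0,0,1.6],
    [19.4,-25.4,0,0,0,1.67],
    [19.4,-25.4,0,0,0,1.67],
    [19.4,-25.4,0,0,0,1.67],
  ],
)

```text
t: 24.25
tool_pos: [0.5165, -0.3076, 0.1689]
tool_rot: [0.267, -3.128, -0.001]
contact_force: [0.8, 0.7, -1.6]
opening: 0.0276
```

```bash
python3 - <<'E'
from h import *
D=grab(("wrist","side"),tag="s12")
go(516.7,-308.2,36,99.7)
w=D["wrist"]
iv=comps(w,(15,10,150),(45,110,255),roi=(180,60,380,330),amin=100)
for c in iv[:2]:print(cv2.boundingRect(c),[np.round(x,1) for x in cv2.minAreaRect((plane(w,c.reshape(-1,2).astype(float),0.012)*1000).astype(np.float32))])
br=comps(w,(12,100,120),(28,255,255),amin=100)
for c in br[:3]:print("br",cv2.boundingRect(c),[np.round(x,1) for x in cv2.minAreaRect((plane(w,c.reshape(-1,2).astype(float),0.012)*1000).astype(np.float32))])
E
```

```text
pos [ 516.7 -307.4  169.1] jaw 99.8 q [-0.66  0.04  1.73 -0.    1.37 -2.4 ] open 27.8 t 24.35
shift cm [-0.02 -0.09 13.31] turn [array([ 0.  , -0.03,  0.02]), array([ 4.000e-02,  1.000e-02, -3.598e+01])]
(257, 133, 36, 68) [array([ 489.6, -312. ]), array([66.6, 34.5]), np.float64(10.3)]
br (542, 161, 18, 45) [array([456.8, -19.8]), array([48.9, 19.9]), np.float64(23.4)]
```

View pics/wrist_s12.png

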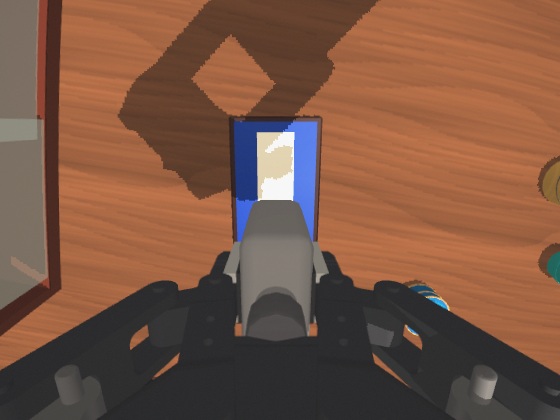

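View pics/side_s12.png

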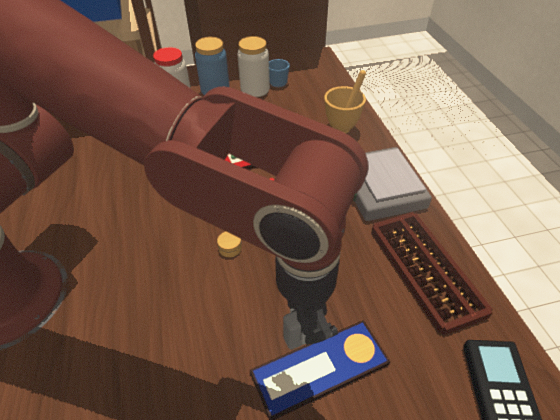

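Request:
apply_moves(
  rows=[
    [0,0,1,0,0,0],
    [0,-0.1,3,0,0,0],
    [0,-0.1,6,0,0,0],
    [0,-0.1,9,0,0,0],
    [0,-0.1,11.2,0,0,0],
    [0,-0.1,12.4,0,0,0],
    [0,-0.1,13,0,0,0],
    [0,-0.1,13.3,0,0,0],
    [0,-0.1,13.5,0,0,0],
    [0,-0.1,13.5,0,0,0],
  ],
)

```text
t: 25.35
tool_pos: [0.5172, -0.3088, 0.0351]
tool_rot: [0.268, -3.129, 0.002]
contact_force: [0.5, -0.7, -0.8]
opening: 0.0275
```

Request:
apply_moves(
  rows=[
    [0,0,0.1,0,0,0],
    [0,0,0.1,0,0,0],
    [0,0,0.2,0,0,0],
    [0,0,0.2,0,0,0],
  ],
)

```text
t: 25.75
tool_pos: [0.5173, -0.3089, 0.0333]
tool_rot: [0.268, -3.13, 0.002]
contact_force: [-0.4, 0.5, -1.8]
opening: 0.0276
```

Request:
apply_moves(
  rows=[
    [0,0,0.1,0,0,0],
    [0,0,0.1,0,0,0],
    [0,0,0.1,0,0,0],
  ],
)

```text
t: 26.05
tool_pos: [0.5174, -0.3091, 0.0333]
tool_rot: [0.268, -3.129, 0.002]
contact_force: [-3.0, 2.9, 5.1]
opening: 0.0276
```

Contact is made, so I'll release and rise.

Request:
apply_moves(
  rows=[
    [0,0,0,0,0,0],
    [0,0,0,0,0,0],
    [0,0,0,0,0,0],
    [0,0,0,0,0,0],
    [0,0,0,0,0,0],
    [0,0,0,0,0,0],
    [0,0,0,0,0,0],
    [0,0,-1,0,0,0],
    [0,0,-3,0,0,0],
    [0,0,-6,0,0,0],
    [0,0,-10,0,0,0],
    [0,0,-14,0,0,0],
    [0,0,-17,0,0,0],
    [0,0,-17,0,0,0],
    [0,0,-17,0,0,0],
  ],
  grip=0,
)

```text
t: 27.55
tool_pos: [0.518, -0.3091, 0.2049]
tool_rot: [-0.268, 3.129, -0.005]
contact_force: [0.8, -0.5, -0.0]
opening: 0.0852
```

```bash
python3 - <<'E'
from h import *
D=grab(("wrist","scene"),tag="s13")
go(619.9,-120.2,180,99.7)
E
```

```text
pos [ 516.8 -308.3  201.9] jaw 99.8 q [-0.66  0.02  1.7  -0.    1.43 -2.4 ] open 84.8 t 27.65
shift cm [-13.36  16.78   2.16] turn [array([ 0.01, -0.03,  0.02]), array([ 4.000e-02,  1.000e-02, -3.598e+01])]
```

View pics/wrist_s13.png

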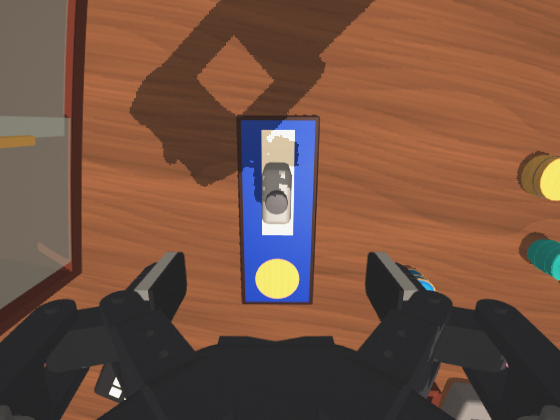

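Request:
apply_moves(
  rows=[
    [-13.4,16.8,1,0,0,0],
    [-13.4,16.8,1,0,0,0],
    [-13.4,16.8,1,0,0,0],
    [-13.4,16.8,2.1,0,0,0],
    [-13.4,16.8,2.1,0,0,0],
    [-13.4,16.8,2.1,0,0,0],
    [-13.4,16.8,2.1,0,0,0],
    [-13.4,16.8,2.1,0,0,0],
  ],
)

```text
t: 28.45
tool_pos: [0.6196, -0.1213, 0.1803]
tool_rot: [0.265, -3.127, -0.0]
contact_force: [-0.1, -0.5, -0.5]
opening: 0.0854
```

```bash
python3 - <<'E'
from h import *
D=grab(("wrist","scene"),tag="s14");w=D["wrist"]
go(620,-120.2,4,99.7)
d=pickle.load(open("s13.pkl","rb"))["wrist"];print("flask cap",plane(d,[(276.3,203)],.096)*1000)
c=comps(w,(90,80,60),(125,255,255),roi=(225,150,330,250)); h=cv2.convexHull(np.vstack(c));print(cv2.boundingRect(h))
cv2.imwrite("pics/pb.png",cv2.resize(w["color"][140:250,220:330],None,fx=5,fy=5,interpolation=3))
E
```

```text
pos [ 619.8 -121.4  180.9] jaw 99.7 q [-0.31  0.1   1.64 -0.    1.4  -2.05] open 85.7 t 28.55
shift cm [-0.08  0.12 17.69] turn [array([ 0.  , -0.03, -0.  ]), array([-0.04, -0.  , 36.  ])]
flask cap [[ 515.58833782 -308.27603891]]
(252, 172, 48, 47)
```

View pics/pb.png

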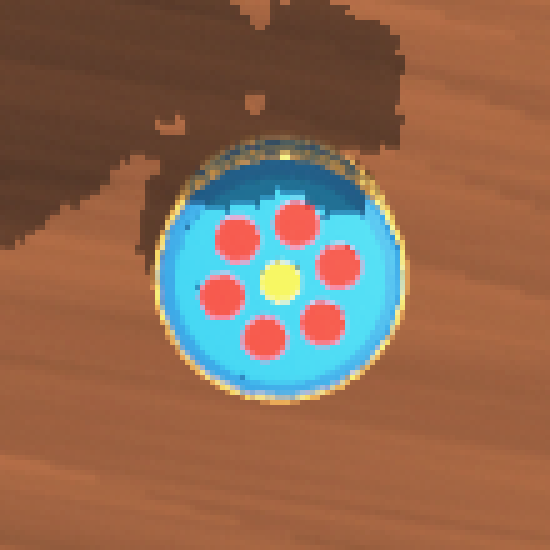

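View pics/wrist_s14.png

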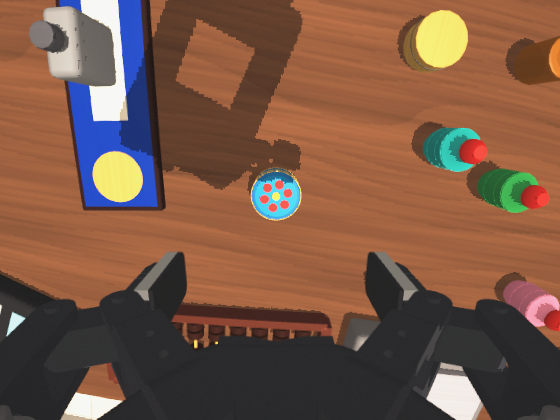

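The pill box, with flowers on its lid, is at (276,196) in the wrist view and centred under the tool. The flask cap reads (515.6,-308.3) against a target of (515.2,-308.4). I'll grip the box low.

Request:
apply_moves(
  rows=[
    [0,0.1,3,0,0,0],
    [0,0.1,7,0,0,0],
    [0,0.1,11,0,0,0],
    [0,0.1,14,0,0,0],
    [0,0.1,16.3,0,0,0],
    [0,0.1,17.4,0,0,0],
    [0,0.1,17.9,0,0,0],
    [0,0.1,17.9,0,0,0],
    [0,0.1,17.9,0,0,0],
  ],
  grip=0,
)

```text
t: 29.45
tool_pos: [0.6205, -0.1211, 0.0036]
tool_rot: [-0.265, 3.13, -0.002]
contact_force: [-0.1, -0.3, 0.5]
opening: 0.0853
```

Request:
apply_moves(
  rows=[
    [0,0,0,0,0,0],
    [0,0,0,0,0,0],
    [0,0,0,0,0,0],
    [0,0,0,0,0,0],
    [0,0,0,0,0,0],
    [0,0,0,0,0,0],
    [0,0,0,0,0,0],
    [0,0,0,0,0,0],
  ],
  grip=1,
  squeeze=40,
)

```text
t: 30.25
tool_pos: [0.6216, -0.1214, 0.0051]
tool_rot: [-0.265, 3.128, -0.003]
contact_force: [0.3, 1.0, 5.4]
opening: 0.0488
```

Request:
apply_moves(
  rows=[
    [0,0,-0.5,0,0,0],
    [0,0,-2,0,0,0],
    [0,0,-4,0,0,0],
    [0,0,-7,0,0,0],
    [0,0,-10,0,0,0],
    [0,0,-13,0,0,0],
    [0,0,-15,0,0,0],
    [0,0,-15,0,0,0],
    [0,0,-15,0,0,0],
  ],
)

```text
t: 31.15
tool_pos: [0.621, -0.1211, 0.1553]
tool_rot: [-0.265, 3.128, -0.003]
contact_force: [0.3, -0.1, -0.8]
opening: 0.0487
```

```bash
python3 - <<'E'
from h import *
D=grab(("scene","side","wrist"),tag="s15")
go(631.8,-288.3,150,99.7)
u=[]
for n in ("scene","side"):
    q=proj(D[n],[[.62,-.12,.15]])[0].astype(int); c=D[n]["color"][max(q[1]-60,0):q[1]+60,max(q[0]-60,0):q[0]+60]; u.append(cv2.resize(c,(390,390),interpolation=3))
cv2.imwrite("pics/hold4.png",np.hstack(u))
E
```

```text
pos [ 619.9 -120.7  152.8] jaw 99.7 q [-0.31  0.13  1.67 -0.    1.35 -2.05] open 48.4 t 31.3
shift cm [  1.64 -16.72   0.29] turn [array([-0.  , -0.01, -0.01]), array([-2.000e-02,  1.000e-02,  3.599e+01])]
```

View pics/hold4.png

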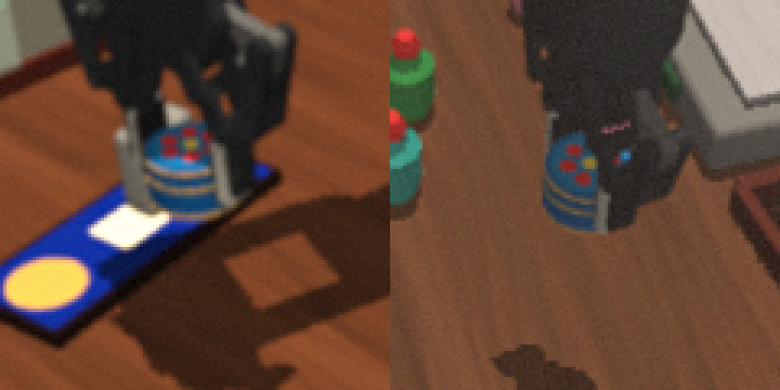

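Request:
apply_moves(
  rows=[
    [0.1,-0.7,0,0,0,0],
    [0.2,-2.5,0,0,0,0],
    [0.5,-5,0,0,0,0],
    [0.7,-7.5,0,0,0,0],
    [0.9,-10,0,0,0,0],
    [1.1,-12.5,0,0,0,0],
    [1.3,-14.8,0,0,0,0],
    [1.5,-16.2,1.5,0,0,0],
    [1.5,-16.7,3.5,0,0,0],
    [1.5,-16.7,6,0,0,0],
    [1.5,-16.7,8.5,0,0,0],
    [1.5,-16.7,10.5,0,0,0],
    [1.5,-16.7,11.6,0,0,0],
    [1.5,-16.7,12,0,0,0],
    [1.5,-16.7,12,0,0,0],
    [1.5,-16.7,12,0,0,0],
  ],
)

```text
t: 32.9
tool_pos: [0.6339, -0.2882, 0.034]
tool_rot: [-0.265, 3.13, -0.003]
contact_force: [0.7, 0.0, -0.8]
opening: 0.0486
```

```bash
python3 - <<'E'
from h import *
D=grab(("scene","side"),tag="s16")
go(633.2,-288.4,17.5,99.7)
u=[]
for n in ("scene","side"):
    q=proj(D[n],[[.632,-.288,.03]])[0].astype(int); c=D[n]["color"][max(q[1]-60,0):q[1]+60,max(q[0]-60,0):q[0]+60]; u.append(cv2.resize(c,(390,390),interpolation=3))
cv2.imwrite("pics/hold5.png",np.hstack(u))
E
```

```text
pos [ 634.1 -288.4   34.6] jaw 99.7 q [-0.53  0.39  1.56 -0.    1.18 -2.27] open 49.0 t 33.0
shift cm [0.09 0.02 1.71] turn [array([-0.03,  0.01, -0.  ]), array([2.0e-02, 4.0e-02, 3.6e+01])]
```

View pics/hold5.png

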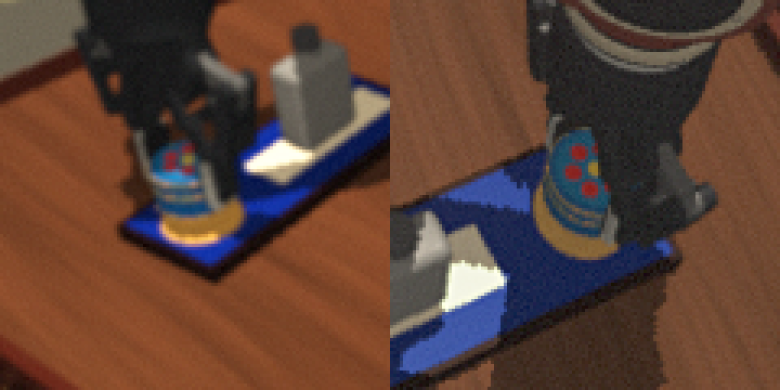

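Request:
apply_moves(
  rows=[
    [0.1,0,0.5,0,0,0],
    [0.1,0,0.9,0,0,0],
    [0.1,0,1.2,0,0,0],
    [0.1,0,1.4,0,0,0],
    [0.1,0,1.6,0,0,0],
    [0.1,0,1.7,0,0,0],
    [0.1,0,1.8,0,0,0],
    [0.1,0,1.8,0,0,0],
  ],
)

```text
t: 33.8
tool_pos: [0.6333, -0.2887, 0.0171]
tool_rot: [-0.265, 3.129, -0.004]
contact_force: [-1.6, 1.2, 2.1]
opening: 0.0489
```

Request:
apply_moves(
  rows=[
    [0,0,0.1,0,0,0],
    [0,0,0.1,0,0,0],
  ],
)

```text
t: 34.0
tool_pos: [0.6337, -0.2889, 0.0172]
tool_rot: [-0.265, 3.128, -0.004]
contact_force: [-2.4, 0.9, 5.5]
opening: 0.0492
```

Request:
apply_moves(
  rows=[
    [0,0,0,0,0,0],
    [0,0,0,0,0,0],
    [0,0,0,0,0,0],
    [0,0,0,0,0,0],
    [0,0,0,0,0,0],
    [0,0,0,0,0,0],
    [0,0,0,0,0,0],
    [0,0,-1,0,0,0],
    [0,0,-3,0,0,0],
    [0,0,-6,0,0,0],
    [0,0,-10,0,0,0],
    [0,0,-14,0,0,0],
    [0,0,-18,0,0,0],
    [0,0,-18,0,0,0],
    [0,0,-18,0,0,0],
  ],
  grip=0,
)

```text
t: 35.5
tool_pos: [0.6341, -0.2889, 0.2]
tool_rot: [-0.265, 3.125, -0.008]
contact_force: [-0.1, 0.6, -0.1]
opening: 0.0851
```

```bash
python3 - <<'E'
from h import *
D=grab(("scene","side","wrist"),tag="s17");w=D["wrist"]
from station import ctrl; o=ctrl.get_obs(); print(o["t"],o["tool_pos"])
for c in comps(w,(20,100,150),(35,255,255),roi=(240,150,320,240),amin=15)[:4]: print("yellow",np.round(cen(c),1),cv2.contourArea(c),plane(w,[cen(c)],.042)*1000)
for n in D:
  for c in comps(D[n],(12,120,150),(28,255,255),amin=80):
    p=cv2.minEnclosingCircle((plane(D[n],c.reshape(-1,2).astype(float),.03)*1000).astype(np.float32)); 
    if abs(p[0][1])<60: print(n,"brass",np.round(p[0],1),round(p[1],1))
s,e=D["scene"],D["side"]
for d,roi in((s,(350,190,385,215)),(e,(200,183,230,203))):
    for c in comps(d,(0,0,150),(180,80,255),roi=roi)[:1]: print("amber",np.round(cen(c),1))
E
```

```text
35.65 [ 0.63226515 -0.28788754  0.19502428]
yellow [274.6 194. ] 33.5 [[ 632.2150879  -288.20197885]]
yellow [295.5 177.5] 26.5 [[ 612.25954836 -270.69025455]]
scene brass [461.6  12.6] 42.5
side brass [450.9   4.3] 25.5
amber [366.9 202.5]
amber [215.  191.7]
```

View pics/wrist_s17.png

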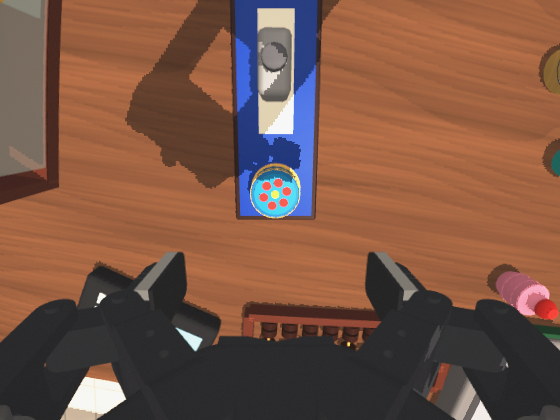

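View pics/scene_s17.png

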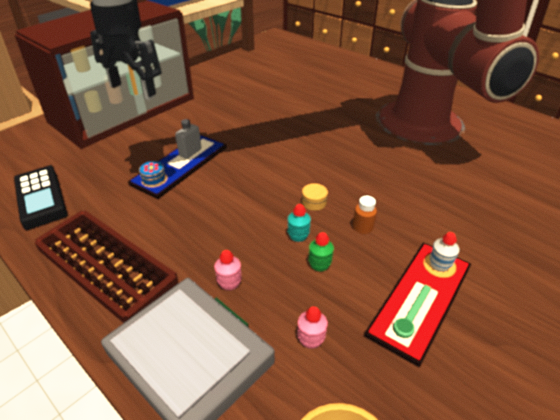

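In the scene view all four pieces are on their marks: pill box (152,172), flask (188,140), bottle (445,252) and spoon (415,310). The brass box and amber bottle are at the same pixels as at the start.

```bash
python3 -c "
from station import ctrl
print(ctrl.finish_job())"
```

```text
the job is handed in; nothing more can be done
None
```

Both kits are made up and the job was handed in at about 36 s of the 102 s allowed. Each piece was lowered until the force reading showed light contact (about 3–6 N), then released.

| Piece | Measured (mm) | Mark centre (mm) | Attitude |
|---|---|---|---|
| Snuff bottle, red disc | (444.6, 274.5) | (443.8, 274.5) | upright |
| Jade spoon, red strip | (560.5, 288.5) | (561, 288.1) | about 0.5° off the strip, flat |
| Pewter flask, blue strip | (515.6, -308.3) | (515.2, -308.4) | upright, broad side along the strip |
| Pill box, blue disc | (632.2, -288.2) | (631.6, -288.5) | lid up |

These positions come from camera images taken after each release.

- **Bystanders:** the brass box and amber bottle were not moved. Their image positions match the start within a pixel or about 1 mm. One brass-box reading in the final scene view was unreliable: the mask gave a 42 mm radius, so it had most likely merged the box with something else. The side view put the box within 1 mm of its start.
- **Tray estimates:** before averaging, the two fixed cameras disagreed by up to 4 mm on the blue tray's position. A later wrist view of the blue strip agreed with the average to within about 1 mm.

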